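# Bring the stirrer up to the memo mark without touching the heat

## Task

The slurry on the hotplate has to stir faster. Swing the clear splash guard up and over, past its balance point, so that it stands open on its own; then turn only the outer metal ring of the double knob until its white line points at the orange memo mark on the dial, leaving the small inner heat knob and the mark as they are. Leave the guard standing open, the ring let go, and do not disturb the beaker or the things lying round.

Things in the scene. Friction and masses are not known exactly. Their poses are not given: they have to be found in the camera images.
- console: Control unit: light grey desk housing 205 mm deep, 190 wide, 116 high, fixed, at any place and yaw. Its dark front panel slopes up, away from its front, by 30 degrees. A flat hotplate (150 x 150 mm, 22 high) is joined to its left, centre 190 mm left of the dial. Origin: on the underside, 105 mm behind the front; x level from front to back, y to the unit's left, z up.
- guard_hinge (a point): Middle of the splash guard's hinge line, at the top edge of the sloped panel, 119 mm above the worktop: 62 mm up the slope from the dial's middle, 6 mm off the panel. Axes as the control unit's: y runs along the hinge line, z up.
- guard (a joint): Opening angle of the clear splash guard, rad: 0 shut over the dial, 2.1 fully open at its stop, upright behind the dial. A box without bottom or back (122 mm wide, reaching 123 down the slope from the hinge, top 65 off the panel), 0.16 kg, nearly free hinge. Balance point about 1.63: let go before it, it falls shut; past it, it falls open and stays.
- guard_bar (a point): Middle of the guard's black round handle bar: 12 mm thick, 90 long, parallel to the hinge line, 180 mm from it; on two 10 mm arms 42 mm either side of the middle. Shut, its axis is 44 mm in front of the guard's front wall, 72 mm off the panel. Moves with the guard. Axes at guard 0: x up the slope, y along the bar to the unit's left, z square off the panel; x and z turn with the guard.
- ring_grip (a point): On the double knob's axis, half-way up the outer ring, 20 mm off the panel. z: the axis, square off the panel, 30 degrees from vertical, leaning to the unit's front; x: towards the ring's white line. The outer ring is light metal, fluted, 58 mm across, 6 to 32 mm off the panel, on a black skirt 76 across and 6 high. The black inner knob stands above it.
- stir_ring (a joint): Angle of the outer ring (stirring speed), rad: 0 with its white line at 12 o'clock (straight up the slope), growing clockwise as seen facing the panel; stops at -2.4 and 2.4. It has 0.06 N m of friction and stays where it is left. It starts anticlockwise of the memo mark by 0.4 to 1.5.
- ring_pointer (a point): Point at the outer end of the ring's white line: 40 mm from the knob's axis, 4 mm off the panel. Turns with the ring.
- memo_mark (a joint): Angle of the orange memo mark on the dial, counted like the ring's. It may be pushed round (slight friction) but shall stay.
- mark_tip (a point): Tip of the orange memo mark (an arrow-shaped tab, 17 mm long, 8 wide, 39 to 56 mm from the axis, up to 7 mm off the panel): 40 mm from the knob's axis, 4 mm off the panel. When the ring is set, ring_pointer lies at this point.
- heat_knob (a joint): Angle of the small inner knob (heat), rad, counted like the ring's; any value at the start. Black with a red line, 34 mm across at its foot and 31 above, from 33 to 54 mm off the panel, on the ring's axis; it turns very easily (0.012 N m) and shall stay as found.
- heat_pointer (a point): End of the inner knob's red line: on its top edge, 15 mm from the axis, 54 mm off the panel.
- beaker_middle (a point): Middle (50 mm up) of the plastic beaker of slurry, 79 x 87 x 100 mm, loose on the hotplate to the left of the control unit. A bystander.
- stirring_rod: Glass rod, 255 mm long, 16 wide, 7 high, loose on the worktop. Origin: middle of its underside; x along it. A bystander.
- empty_cup: White plastic cup lying on its side, 91 x 71 x 71 mm, loose. Origin: middle of its underside. A bystander.

How it is judged:
By the outcome, as a careful person would: the job done as asked, in the order asked, and still so for the second after the job is handed in, with the robot touching nothing.
It also fails if it takes over 58 s, if anything falls off the work surface, if the arm or the gripper's body presses on something with over 40 N, if the wrist force passes 120 N, or if a joint passes its speed limit or range.

## Robot

A 7-joint arm with a two-finger parallel gripper is mounted at the origin on a cart in front of the work surface, level with it; the furniture and walls round the work are solid. World frame = base frame: x ahead of the robot, y to its left, z up, the work surface at z = 0. Lengths are in m, angles in degrees, forces in N, time in s.
With the tool pointing down it reaches from about 0.4 to 0.875 m from the base axis. Payload 4.4 kg.
Tool frame: the origin (TCP) lies at the very end of the fingers, on their centre line; the grasp point (between the pads) lies 19 mm behind it; z points along the fingers, y is the line along which they close (so a half turn about z gives the same grasp; the last joint's range is limited). The gripper opens to 85 mm and grips with 20 to 120 N. Pads are 22 mm wide; open, the fingers measure 114 mm over their backs; the gripper's body (76 mm by 85 mm) begins 54 mm behind the grasp point. The pads swing forward as they close: fully open they stand 13 mm farther back than shut.
Start: joints at [-73.728, 36.005, 2.206, 86.941, -1.547, 57.084, -1.146], TCP at [0.223, 0.611, 0.231] pointing down, gripper open.
Joint ranges: [-175.42, 175.42], [-21.48, 121.26], [-71.46, 75.88], [10.55, 141.38], [-63.04, 243.04], [13.31, 113.54], [-168.57, 168.57]. Speed limits (degrees/s): [147.25, 147.25, 180, 180, 180, 180, 180].

## Interface

Orientations are given as [roll, pitch, yaw] about the fixed x, y, z axes, in that order (R = Rz(yaw) Ry(pitch) Rx(roll)).
In Python, from cell import robot gives the robot as it stands. The module is installed in compiled form; this text tells all that it offers.
- The arm moves only by the tool play_rows, never from a script. Its argument "moves" is a list of rows, each a list of 7 numbers: the shift along the tool's x, y, z scaled (see below), then the turn, a rotation vector about the tool's x, y, z scaled (see below), then the gripper's target within -1 to 1 (shut at 1, half-way at 0, fully open at -1). A call has 1 to 8 rows; each row is the pose to reach, as a shift and turn from the pose commanded when the call began, along the tool's axes at that moment; what a row does not reach only later rows make up. The controller multiplies each number of a shift by 0.1 m and each number of a turn by 90 degrees. A row lasts 1/10 s, in which the tool goes at most 50 mm and 8.59 degrees, less where a joint would pass 70% of its speed; a pose out of reach is approached as far as the arm can. A call with a number of a shift or a turn outside -1 to 1 is refused whole. A call with a gripper value outside its range is refused whole. The fingers move at their own pace and stop on an object; the grip force is fixed at half the most. Time passes only in rows, so rows that repeat a pose let the fingers close. It gives the time, the measured TCP pose, the force, the opening and the grip force at its end, in the units of the state.
- robot.get_obs(): the state, without advancing time (a new reading comes with each control period).
- robot.snapshot(name): name is "side" or "top" or "wrist"; returns a dict with "frame" (400x640x3 uint8, red, green, blue), "z_map" (400x640 float32, m along the optical axis (not along the pixel's ray), 0 where there is no reading), "K" (3x3 intrinsics, pixels), "position" and "orientation" of the camera in the world. Camera axes: x right, y up, looking along -z (the intrinsics and any distortion apply to the point x, -y, -z); pixel columns grow to the right and rows downward; lengths in m; the calibration is good to about 2 mm. A picture is of the moment at which its call begins.
- robot.job_done(): hands the job in; it is judged then, once.
The state is a dict: "t": time; "joint_pos": joint angles; "joint_velocities": joint speeds; "joint_efforts": joint torques, N m; "tcp_pos": TCP position; "tool_rot": TCP orientation; "force": force on the tool from outside, world axes, zero at the start; "moment": the same for the moment, N m; "grip_width": finger opening in m; "grasp_force": force on a finger pad.
Only numpy, scipy, OpenCV 4.12 (cv2) and the standard library are available. Lean on these libraries where they do the work, as an engineer would, in place of code of your own. Each camera call takes 0.05 s, during which the arm holds its last target. There are 200 camera calls.

## Working session

There is one attempt and no reset: what is moved stays moved. The work goes in short steps, Python scripts to look and compute and a tool call to move; the robot and the scene stay as the last step left them, time stands still between calls to the robot, and variables do not carry over. Pictures are saved under pics/ and viewed, at most 10 in all, crops included, and the job is handed in when it is done.

Besides the shell and the picture viewer there is one more tool, called after "Request:" as name(argument=value, ...), one argument or row to a line, values as JSON. play_rows: Moves the arm, as the interface text tells. Its arguments: {"type":"object","properties":{"moves":{"type":"array","items":{"type":"array","items":{"type":"number","minimum":-1,"maximum":1}}}},"required":["moves"]}

```bash
mkdir -p pics; cat > h.py <<'E'
import numpy as np,cv2
from scipy.spatial.transform import Rotation as R
from cell import robot
def camR(s):
    o=np.array(s["orientation"],float)
    if o.shape==(3,3): return o
    if o.size==4: return R.from_quat(o).as_matrix()
    return R.from_euler('xyz',o,degrees=True).as_matrix()
def save(s,n,crop=None,scale=1):
    f=s["frame"][:,:,::-1]
    if crop: f=f[crop[1]:crop[3],crop[0]:crop[2]]
    cv2.imwrite(f"pics/{n}.png",cv2.resize(f,None,fx=scale,fy=scale,interpolation=cv2.INTER_CUBIC))
def ray(s,u,v):
    K=s["K"]; d=np.array([(u-K[0,2])/K[0,0],-(v-K[1,2])/K[1,1],-1.])
    return np.array(s["position"]),camR(s)@d
def pt(s,u,v):
    z=np.median([x for x in s["z_map"][int(v)-1:int(v)+2,int(u)-1:int(u)+2].ravel() if x>0] or [0])
    p,d=ray(s,u,v); return p+d*z
def onz(s,u,v,z):
    p,d=ray(s,u,v); return p+d*(z-p[2])/d[2]
def proj(s,P):
    c=camR(s).T@(np.array(P)-s["position"]); K=s["K"]
    return np.array([K[0,2]+K[0,0]*c[0]/-c[2],K[1,2]+K[1,1]*c[1]/c[2]])
def cross(s1,uv1,s2,uv2):
    p,a=ray(s1,*uv1);q,b=ray(s2,*uv2)
    t=np.linalg.lstsq(np.c_[a,-b],q-p,rcond=None)[0]
    x,y=p+a*t[0],q+b*t[1]; return (x+y)/2,np.linalg.norm(x-y)
E
python3 - <<'E'
from h import *
import pickle
print(robot.get_obs())
S={}
for n in("side","top"):
    s=S[n]=robot.snapshot(n);save(s,n+"0");print(n,s["K"].tolist(),s["position"],s["orientation"],[k for k in s])
pickle.dump(S,open("s0.pkl","wb"))
E
```

```text
{'t': 0.0, 'joint_pos': array([-73.72825598,  36.05777067,   2.19948167,  86.99516633,
        -1.54646005,  57.08398756,  -1.14777034]), 'joint_velocities': array([ 0.04343735,  0.00895362, -0.03715766, -0.04765647,  0.01887803,
        0.07422432,  0.1018778 ]), 'joint_efforts': array([-1.10970907e-04, -5.63406944e+01,  1.22587480e+00, -1.93434620e+01,
        1.09184714e-02,  1.03616720e-02,  6.52603134e-06]), 'tcp_pos': array([0.22249254, 0.61007821, 0.23040571]), 'tool_rot': array([-1.79892651e+02, -2.19205829e-05,  1.59959137e+02]), 'force': array([0.57298965, 0.05518292, 0.67409075]), 'moment': array([-0.013024  ,  0.01559015,  0.02100931]), 'grasp_force': 0.0, 'grip_width': 0.08522710945651775}
side [[367.5607500543945, 0.0, 316.87048365672223], [0.0, 367.5607500543945, 200.47155916961142], [0.0, 0.0, 1.0]] [ 0.52800832 -0.72635305  0.56548515] [65.33942836 -1.31701143  1.95474836] ['frame', 'z_map', 'K', 'position', 'orientation']
top [[443.611530340059, 0.0, 316.80087315413556], [0.0, 443.611530340059, 202.82438265375993], [0.0, 0.0, 1.0]] [0.33204369 0.24887336 1.13983082] [  9.94610002   0.42763627 -91.65431161] ['frame', 'z_map', 'K', 'position', 'orientation']
```

View pics/side0.png

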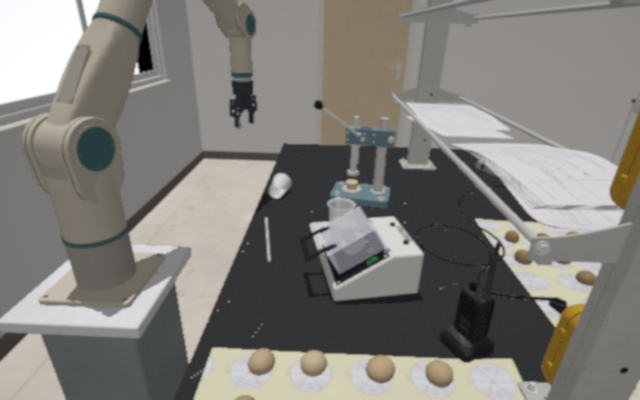

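View pics/top0.png

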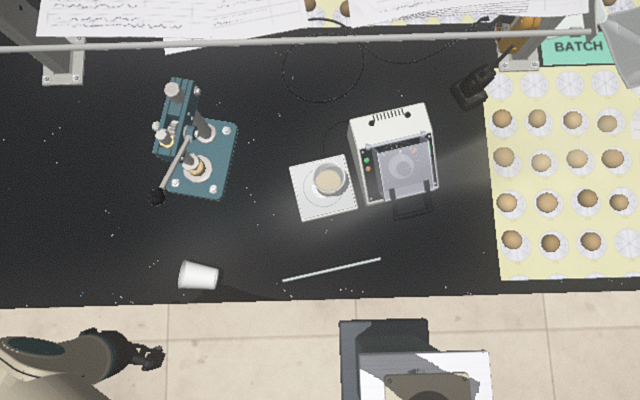

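```bash
python3 - <<'E'
from h import *
import pickle
S=pickle.load(open("s0.pkl","rb"))
a=cv2.resize(S["top"]["frame"][90:230,280:450],None,fx=4,fy=4,interpolation=cv2.INTER_CUBIC)
cv2.imwrite("pics/ctop.png",a[:,:,::-1])
a=cv2.resize(S["side"]["frame"][190:310,290:440],None,fx=5,fy=5,interpolation=cv2.INTER_CUBIC)
cv2.imwrite("pics/cside.png",a[:,:,::-1])
s=S["top"]
for uv in [(352,125),(422,108),(400,115),(363,203),(438,190),(395,217),(430,210),(412,213),(330,180),(355,212),(296,170),(403,165)]: print(uv,pt(s,*uv).round(3))
E
```

```text
(352, 125) [0.7   0.161 0.117]
(422, 108) [ 0.737 -0.011  0.118]
(400, 115) [0.721 0.044 0.117]
(363, 203) [ 0.528  0.131 -0.   ]
(438, 190) [ 0.556 -0.066  0.002]
(395, 217) [0.475 0.067 0.097]
(430, 210) [ 0.49  -0.017  0.098]
(412, 213) [0.484 0.026 0.097]
(330, 180) [0.578 0.217 0.063]
(355, 212) [0.505 0.153 0.   ]
(296, 170) [0.616 0.303 0.023]
(403, 165) [0.589 0.05  0.147]
```

View pics/ctop.png

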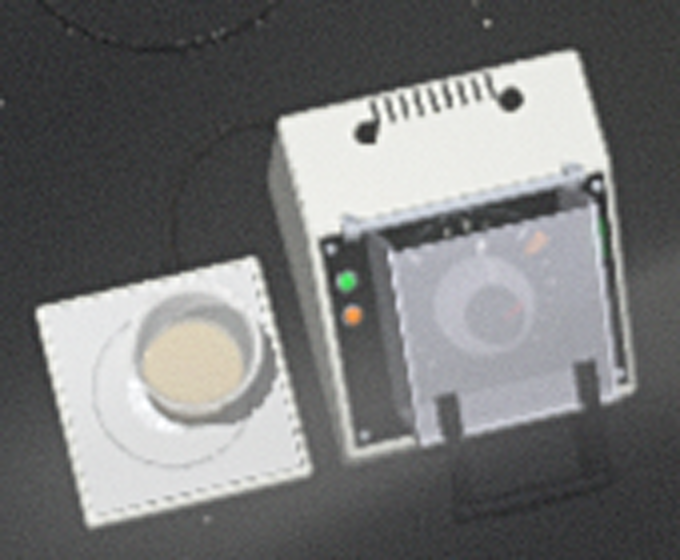

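View pics/cside.png

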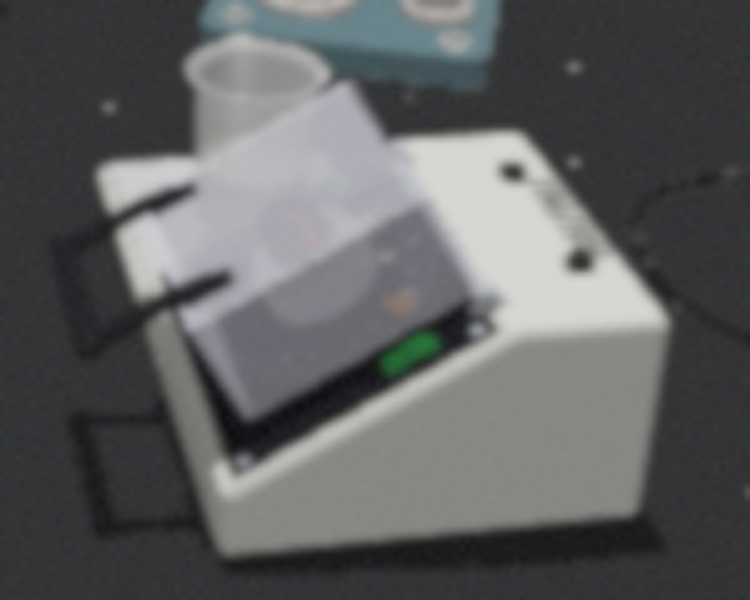

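```bash
python3 - <<'E'
from h import *
import pickle
S=pickle.load(open("s0.pkl","rb"));t,s=S["top"],S["side"]
bl,br=onz(t,350,119.5,.116),onz(t,423.7,103,.116)
hl,hr=onz(t,367,147,.119),onz(t,423.7,133,.119)
bL,e1=cross(t,(395.5,219),s,(302,238)); bR,e2=cross(t,(431,210.5),s,(307.6,261))
print(bl,br,np.linalg.norm(bl-br),hl,hr,np.linalg.norm(hl-hr));print(bL,bR,e1,e2,np.linalg.norm(bL-bR))
for a,b in((bl,br),(hl,hr),(bL,bR)): d=a-b; print("yaw",np.degrees(np.arctan2(-d[0],d[1])))
bar=(bL+bR)/2; H=(hl+hr)/2; print("bar",bar,"hinge",H,np.linalg.norm(bar-H))
print("H side check",proj(s,hl),proj(s,hr))
yaw=np.arctan2(*( [-(bl-br)[0],(bl-br)[1]]));c=np.array([np.cos(yaw),np.sin(yaw),0]);l=np.array([-c[1],c[0],0]);zz=np.array([0,0,1])
up=c*np.cos(np.pi/6)+zz*.5; n=-c*.5+zz*np.cos(np.pi/6)
print("bar pred",H-up*np.sqrt(.18**2-.066**2)+n*.066, "dial",H-up*.062-n*.006)
D=H-up*.062-n*.006
for nm,uv in(("white",(280+481/4,90+245/4)),("mark",(280+537/4,90+242/4))):
    p,d=ray(t,*uv);q=p+d*((D+n*.005-p)@n/(d@n));r=q-D;print(nm,q,np.linalg.norm(r),np.degrees(np.arctan2(-r@l,r@up)))
E
```

```text
[0.71407741 0.16505335 0.116     ] [ 0.75053983 -0.0159686   0.116     ] 0.18465766325406183 [0.64281685 0.12764235 0.119     ] [ 0.67340262 -0.00983971  0.119     ] 0.14084319256977543
[0.47260134 0.06637755 0.09680841] [ 0.49169741 -0.02120883  0.08836809] 0.004028492782658849 0.0040332183922501 0.0900403927875628
yaw 11.388440940765415
yaw 12.542391170044391
yaw 12.299465734653051
bar [0.48214937 0.02258436 0.09258825] hinge [0.65810974 0.05890132 0.119     ] 0.18159997525809063
H side check [368.02675517 221.22201034] [387.12777232 250.03764925]
bar pred [0.48358733 0.02374807 0.09242596] dial [0.60841427 0.04889139 0.08280385]
white [0.63451734 0.04594208 0.10301501] 0.03314453100953586 14.21441720350947
mark [0.63621606 0.01134467 0.10003224] 0.04979471268443137 58.62150768301558
```

```bash
cat >> h.py <<'E'
YAW=np.radians(12.2);c=np.array([np.cos(YAW),np.sin(YAW),0]);l=np.array([-c[1],c[0],0]);zz=np.array([0,0,1.])
up=c*np.cos(np.pi/6)+zz*.5; n=-c*.5+zz*np.cos(np.pi/6)
H=np.array([.6581,.0589,.119]); BAR0=np.array([.483,.0235,.0925])
def tilt(a,spin=0):
    a=np.radians(a); z=c*np.sin(a)-zz*np.cos(a); y=zz*np.sin(a)+c*np.cos(a)
    return R.from_matrix(np.c_[l,y,z])*R.from_euler('z',spin,degrees=True)
def bar(th): # bar middle at guard angle th (deg)
    r=BAR0-H; a=np.degrees(np.arctan2(r[2],-r@c)); ra=np.hypot(r[2],r@c); a=np.radians(a+th)
    return H-c*ra*np.cos(a)+zz*ra*np.sin(a)
def plan(wps,start=None):
    """wps list of (tcp,Rot); prints rows per waypoint relative to start pose, and rows needed"""
    if start is None:
        o=robot.get_obs(); start=(o["tcp_pos"],R.from_euler('xyz',o["tool_rot"],degrees=True))
        print("at",o["tcp_pos"].round(4),o["tool_rot"].round(1),"q",o["joint_pos"].round(0),"t",round(o["t"],1),"w",round(o["grip_width"],4),"F",o["force"].round(1))
    P,Q=start; last=start
    for p,q in wps:
        s=Q.inv().apply(p-P)/.1; r=(Q.inv()*q).as_rotvec(degrees=True)/90
        k=max(np.linalg.norm(p-last[0])/.05,np.degrees((last[1].inv()*q).magnitude())/8.59)
        print(np.r_[s,r].round(3).tolist(),"rows",round(k,1), "OVER" if abs(np.r_[s,r]).max()>1 else ""); last=(p,q)
E
python3 - <<'E'
from h import *
o=robot.get_obs();Q0=R.from_euler('xyz',o["tool_rot"],degrees=True);P=o["tcp_pos"]
W=[([.30,.51,.26]),([.37,.41,.26]),([.40,.30,.26]),([.42,.20,.25]),([.42,.10,.23])]
T=tilt(0);st=(P,Q0);ang=[0,0.33,.66,1,1]
from scipy.spatial.transform import Slerp
sl=Slerp([0,1],R.concatenate([Q0,T]))
for w,a in zip(W,ang):
    e=(np.array(w),sl(a)); plan([e],st); st=e
E
```

```text
[-1.071, -0.676, -0.294, 0.0, 0.0, 0.0] rows 2.6 OVER
[-1.0, -0.7, 0.001, -0.0, 0.0, 0.212] rows 2.4 OVER
[-0.927, -0.664, 0.001, -0.0, 0.0, 0.212] rows 2.3 
[-0.955, -0.358, 0.1, -0.0, 0.0, 0.218] rows 2.3 
[-0.977, -0.211, 0.2, 0.0, 0.0, 0.0] rows 2.0
```

Request:
play_rows(
  moves=[
    [-0.5,-0.35,-0.15,0,0,0,0],
    [-1,-0.68,-0.3,0,0,0,0],
    [-1,-0.68,-0.3,0,0,0,0],
  ],
)

```text
t: 0.4
tcp_pos: [0.297, 0.5085, 0.2618]
tool_rot: [-179.9, 0.2, 159.7]
force: [1.3, -0.4, -0.1]
grip_width: 0.0442
grasp_force: 0.0
```

Request:
play_rows(
  moves=[
    [-0.5,-0.35,0,0,0,0.1,0],
    [-1,-0.7,0,0,0,0.21,0],
    [-1,-0.7,0,0,0,0.21,0],
  ],
)

```text
t: 0.7
tcp_pos: [0.3666, 0.4072, 0.2613]
tool_rot: [-179.9, 0.2, 140.5]
force: [-0.3, 0.5, 0.6]
grip_width: 0.0428
grasp_force: 0.0
```

Request:
play_rows(
  moves=[
    [-0.5,-0.35,0,0,0,0.1,0],
    [-0.95,-0.67,0,0,0,0.21,0],
    [-0.95,-0.67,0,0,0,0.21,0],
  ],
)

```text
t: 1.0
tcp_pos: [0.3964, 0.2946, 0.2612]
tool_rot: [-179.9, 0.2, 121.6]
force: [-0.7, 0.6, -0.1]
grip_width: 0.0425
grasp_force: 0.0
```

Request:
play_rows(
  moves=[
    [-0.5,-0.18,0.05,0,0,0.1,0],
    [-0.96,-0.36,0.1,0,0,0.22,0],
    [-0.96,-0.36,0.1,0,0,0.22,0],
  ],
)

```text
t: 1.3
tcp_pos: [0.4161, 0.1934, 0.251]
tool_rot: [-179.9, 0.2, 101.6]
force: [0.6, 0.9, -0.1]
grip_width: 0.0426
grasp_force: 0.0
```

```bash
python3 - <<'E'
from h import *
T=tilt(45); z=T.as_matrix()[:,2]
plan([(np.array([.42,.12,.24]),tilt(0)),(BAR0-z*(-.019+.09),T)])
print(BAR0+z*.019)
E
```

```text
at [0.4161 0.1934 0.251 ] [-179.9    0.2  101.6] q [-44.  20.  21. 115.  -9.  47.  -6.] t 1.3 w 0.0426 F [ 0.6  0.9 -0.1]
[-0.727, -0.11, 0.112, -0.001, 0.002, -0.006] rows 1.5 
[-1.8, -0.188, 1.089, -0.501, 0.005, -0.005] rows 5.2 OVER
[0.49613161 0.02633915 0.07906497]
```

Request:
play_rows(
  moves=[
    [-0.5,-0.1,0.1,0,0,0,0],
    [-1,-0.2,0.15,-0.1,0,0,0],
    [-1,-0.25,0.25,-0.2,0,0,0],
    [-1,-0.3,0.35,-0.3,0,0,0],
    [-1,-0.3,0.35,-0.39,0,0,0],
    [-1,-0.3,0.35,-0.39,0,0,0],
  ],
)

```text
t: 1.9
tcp_pos: [0.4083, 0.106, 0.2309]
tool_rot: [159.7, -2.0, 103.3]
force: [0.3, 1.2, -0.5]
grip_width: 0.0429
grasp_force: 0.0
```

```bash
python3 - <<'E'
from h import *
for a in (30,35,40):
  T=tilt(a); z=T.as_matrix()[:,2]
  plan([(BAR0+z*(.019-.09),T),(BAR0+z*(.019-.05),T),(BAR0+z*.019,T)])
s=robot.snapshot("wrist"); save(s,"w1")
import pickle; pickle.dump(s,open("w1.pkl","wb"))
E
```

```text
at [0.4083 0.106  0.2309] [159.7  -2.  103.3] q [-53.  13.  42. 139. -47.  15.  45.] t 1.9 w 0.0429 F [ 0.3  1.2 -0.5]
[-0.994, -0.085, 0.753, -0.108, -0.025, 0.002] rows 2.5 
[-1.01, -0.017, 1.147, -0.108, -0.025, 0.002] rows 0.8 OVER
[-1.03, 0.067, 1.64, -0.108, -0.025, 0.002] rows 1.0 OVER
at [0.4083 0.106  0.2309] [159.7  -2.  103.3] q [-53.  13.  42. 139. -47.  15.  45.] t 1.9 w 0.0429 F [ 0.3  1.2 -0.5]
[-0.994, -0.145, 0.766, -0.163, -0.025, 0.001] rows 2.5 
[-1.01, -0.044, 1.153, -0.163, -0.025, 0.001] rows 0.8 OVER
[-1.03, 0.083, 1.636, -0.163, -0.025, 0.001] rows 1.0 OVER
at [0.4083 0.106  0.2309] [159.7  -2.  103.3] q [-53.  13.  42. 139. -47.  15.  45.] t 1.9 w 0.0429 F [ 0.3  1.2 -0.5]
[-0.994, -0.204, 0.785, -0.219, -0.025, -0.0] rows 2.6 
[-1.01, -0.069, 1.161, -0.219, -0.025, -0.0] rows 0.8 OVER
[-1.029, 0.099, 1.631, -0.219, -0.025, -0.0] rows 1.0 OVER
```

View pics/w1.png

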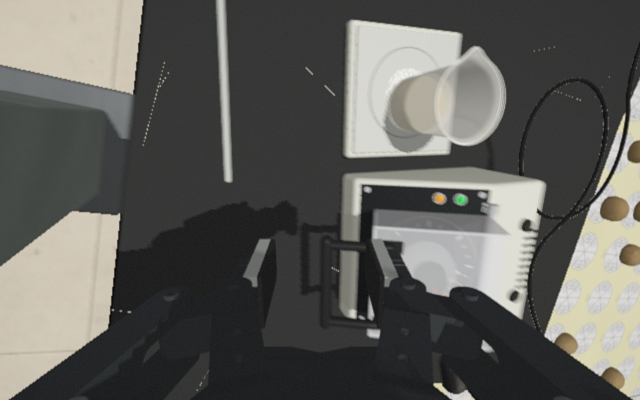

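```bash
python3 - <<'E'
from h import *
import pickle
s=pickle.load(open("w1.pkl","rb"));t=pickle.load(open("s0.pkl","rb"))["top"]
print("proj bar",proj(s,BAR0),proj(s,BAR0+l*.045),proj(s,BAR0-l*.045))
print(onz(s,327,281,.0925),cross(s,(327,240),t,(395.5,219)),cross(s,(327,324),t,(431,210.5)),pt(s,327,281))
T=tilt(20); z=T.as_matrix()[:,2]
plan([(BAR0+z*(.019-.09),T),(BAR0+z*(.019-.05),T),(BAR0+z*.019,T)])
E
```

```text
proj bar [323.5591538  280.61419232] [323.96606049 238.60255781] [323.17876539 319.88791213]
[0.48687836 0.02319697 0.0925    ] (array([0.47008193, 0.06921511, 0.10564717]), np.float64(0.0032911189440534864)) (array([ 0.48747147, -0.01489424,  0.10971633]), np.float64(0.0028452749178801257)) [0.48360782 0.0263279  0.09884122]
at [0.4078 0.1054 0.2313] [159.6  -1.9 103.3] q [-53.  13.  43. 139. -48.  15.  45.] t 1.9 w 0.0429 F [-1.6 -0.3 -0. ]
[-0.99, 0.041, 0.749, 0.005, -0.025, 0.004] rows 2.5 
[-1.005, 0.038, 1.149, 0.005, -0.025, 0.004] rows 0.8 OVER
[-1.024, 0.035, 1.649, 0.005, -0.025, 0.004] rows 1.0 OVER
```

Request:
play_rows(
  moves=[
    [-0.4,0.02,0.2,0,-0.02,0,0.2],
    [-0.8,0.04,0.4,0,-0.02,0,0.2],
    [-0.99,0.05,0.75,0,-0.02,0,0.2],
    [-0.99,0.05,0.75,0,-0.02,0,0.2],
    [-0.99,0.05,0.75,0,-0.02,0,0.2],
  ],
)

```text
t: 2.45
tcp_pos: [0.4699, 0.0147, 0.1789]
tool_rot: [161.5, -0.6, 102.5]
force: [0.3, 0.4, -0.2]
grip_width: 0.0337
grasp_force: 0.0
```

```bash
python3 - <<'E'
from h import *
B=BAR0+c*.001
T=tilt(20); z=T.as_matrix()[:,2]
plan([(B+z*(.019-.09),T),(B+z*(.019-.05),T),(B+z*.017,T)])
s=robot.snapshot("wrist"); save(s,"w2",(200,100,520,400),2)
print("proj bar",proj(s,BAR0),proj(s,BAR0+l*.045),proj(s,BAR0-l*.045))
E
```

```text
at [0.4699 0.0147 0.1789] [161.5  -0.6 102.5] q [-17.  22.  20. 135. -63.  13.  73.] t 2.5 w 0.0337 F [ 0.3  0.4 -0.2]
[0.057, -0.144, 0.16, -0.016, -0.008, 0.001] rows 0.4 
[0.052, -0.133, 0.56, -0.016, -0.008, 0.001] rows 0.8 
[0.046, -0.121, 1.039, -0.016, -0.008, 0.001] rows 1.0 OVER
proj bar [301.56820354 194.31510509] [300.62641402 132.33239776] [302.4189956  250.30892774]
```

View pics/w2.png

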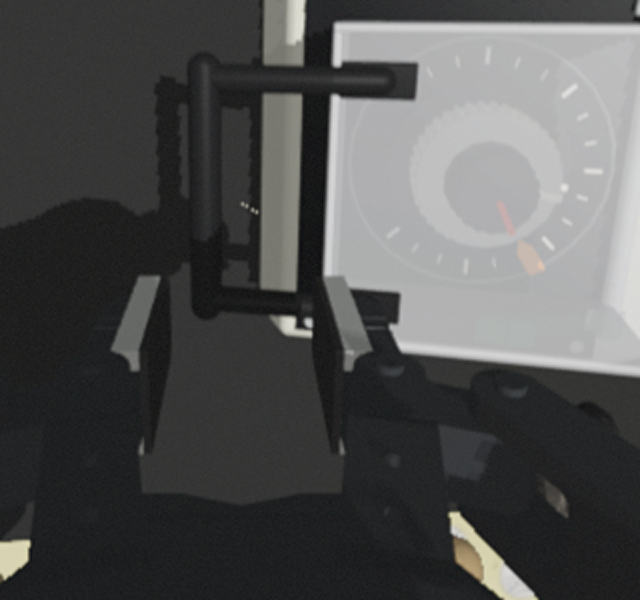

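```bash
python3 - <<'E'
from h import *
B=BAR0+c*.001
T=tilt(0); z=T.as_matrix()[:,2]
plan([(B+z*(.019-.09),T),(B+z*(.019-.05),T),(B+z*.017,T)])
E
```

```text
at [0.4686 0.0162 0.1792] [161.5  -0.7 102.6] q [-17.  22.  20. 135. -63.  13.  73.] t 2.5 w 0.034 F [-0.2 -0.1 -0.2]
[0.037, 0.108, 0.202, 0.206, -0.008, 0.003] rows 2.2 
[0.033, -0.019, 0.581, 0.206, -0.008, 0.003] rows 0.8 
[0.027, -0.171, 1.036, 0.206, -0.008, 0.003] rows 1.0 OVER
```

Request:
play_rows(
  moves=[
    [0.04,0.1,0.1,0.07,0,0,0.2],
    [0.04,0.11,0.15,0.14,0,0,0.2],
    [0.04,0.11,0.2,0.206,-0.008,0,0.2],
    [0.04,0.11,0.2,0.206,-0.008,0,0.2],
    [0.04,0.11,0.2,0.206,-0.008,0,0.2],
  ],
)

```text
t: 3.0
tcp_pos: [0.4824, 0.0267, 0.164]
tool_rot: [180.0, 0.1, 102.9]
force: [-1.0, -0.6, -0.1]
grip_width: 0.0341
grasp_force: 0.0
```

```bash
python3 - <<'E'
from h import *
B=BAR0+c*.001
T=tilt(0); z=T.as_matrix()[:,2]
plan([(B+z*(.019-.05),T),(B+z*.017,T)])
E
```

```text
at [0.4824 0.0267 0.164 ] [1.800e+02 1.000e-01 1.029e+02] q [-35.  35.  43. 118. -36.  41.  44.] t 3.0 w 0.0341 F [-1.  -0.6 -0.1]
[-0.032, 0.009, 0.405, 0.0, 0.001, 0.007] rows 0.8 
[-0.032, 0.008, 0.885, 0.0, 0.001, 0.007] rows 1.0
```

Request:
play_rows(
  moves=[
    [-0.03,0.01,0.4,0,0,0.007,0.2],
    [-0.03,0.01,0.7,0,0,0.007,0.2],
    [-0.03,0.01,0.88,0,0,0.007,0.2],
    [-0.03,0.01,0.88,0,0,0.007,0.2],
    [-0.03,0.01,0.88,0,0,0.007,0.2],
  ],
)

```text
t: 3.5
tcp_pos: [0.4843, 0.0222, 0.0775]
tool_rot: [179.9, 0.0, 102.0]
force: [0.1, -0.3, 0.0]
grip_width: 0.0344
grasp_force: 0.0
```

Request:
play_rows(
  moves=[
    [0,0,0,0,0,0,1],
    [0,0,0,0,0,0,1],
    [0,0,0,0,0,0,1],
    [0,0,0,0,0,0,1],
  ],
)

```text
t: 3.9
tcp_pos: [0.4839, 0.0222, 0.0778]
tool_rot: [180.0, 0.0, 102.0]
force: [-5.0, -1.0, 9.5]
grip_width: 0.0098
grasp_force: 58.5
```

```bash
python3 - <<'E'
from h import *
o=robot.get_obs();P=o["tcp_pos"];z0=R.from_euler('xyz',o["tool_rot"],degrees=True)
W=[]
for th in range(8,112,8):
    T=tilt(-min(th,112)*.15)  # slight
    T=tilt(0); W.append((P+bar(th)-bar(0),z0))
plan(W)
E
```

```text
at [0.4839 0.0222 0.0778] [180.   0. 102.] q [-28.  42.  33. 121. -47.  30.  53.] t 3.9 w 0.0098 F [-5.  -1.   9.5]
[-0.0, -0.019, -0.251, 0.0, 0.0, 0.0] rows 0.5 
[-0.0, -0.004, -0.503, 0.0, 0.0, 0.0] rows 0.5 
[-0.0, 0.047, -0.749, 0.0, 0.0, 0.0] rows 0.5 
[0.0, 0.131, -0.987, 0.0, 0.0, 0.0] rows 0.5 
[0.0, 0.248, -1.21, 0.0, 0.0, 0.0] rows 0.5 OVER
[0.001, 0.394, -1.415, 0.0, 0.0, 0.0] rows 0.5 OVER
[0.001, 0.568, -1.598, 0.0, 0.0, 0.0] rows 0.5 OVER
[0.002, 0.765, -1.754, 0.0, 0.0, 0.0] rows 0.5 OVER
[0.002, 0.982, -1.882, 0.0, 0.0, 0.0] rows 0.5 OVER
[0.003, 1.215, -1.978, 0.0, 0.0, 0.0] rows 0.5 OVER
[0.003, 1.459, -2.041, 0.0, 0.0, 0.0] rows 0.5 OVER
[0.004, 1.709, -2.069, 0.0, 0.0, 0.0] rows 0.5 OVER
[0.005, 1.961, -2.062, 0.0, 0.0, 0.0] rows 0.5 OVER
```

Request:
play_rows(
  moves=[
    [0,-0.02,-0.13,0,0,0,1],
    [0,-0.02,-0.25,0,0,0,1],
    [0,-0.01,-0.38,0,0,0,1],
    [0,0,-0.5,0,0,0,1],
    [0,0.02,-0.63,0,0,0,1],
    [0,0.05,-0.75,0,0,0,1],
    [0,0.13,-0.98,0,0,0,1],
  ],
)

```text
t: 4.6
tcp_pos: [0.4948, 0.0245, 0.1749]
tool_rot: [-179.7, 0.1, 102.0]
force: [-0.9, -1.6, -3.4]
grip_width: 0.0095
grasp_force: 58.8
```

```bash
python3 - <<'E'
from h import *
o=robot.get_obs();P=o["tcp_pos"];z0=R.from_euler('xyz',o["tool_rot"],degrees=True)
plan([(P+bar(th)-bar(32),tilt(0)) for th in range(40,108,8)])
s=robot.snapshot("side"); save(s,"s1",(290,150,440,310),4)
E
```

```text
at [0.4948 0.0245 0.1749] [-1.797e+02  1.000e-01  1.020e+02] q [-35.  35.  45. 115. -35.  44.  43.] t 4.6 w 0.0095 F [-0.9 -1.6 -3.4]
[0.0, 0.116, -0.224, -0.003, 0.001, -0.002] rows 0.5 
[0.0, 0.261, -0.43, -0.003, 0.001, -0.002] rows 0.5 
[0.001, 0.434, -0.613, -0.003, 0.001, -0.002] rows 0.5 
[0.001, 0.63, -0.77, -0.003, 0.001, -0.002] rows 0.5 
[0.002, 0.847, -0.899, -0.003, 0.001, -0.002] rows 0.5 
[0.003, 1.079, -0.996, -0.003, 0.001, -0.002] rows 0.5 OVER
[0.003, 1.323, -1.06, -0.003, 0.001, -0.002] rows 0.5 OVER
[0.004, 1.573, -1.09, -0.003, 0.001, -0.002] rows 0.5 OVER
[0.005, 1.825, -1.084, -0.003, 0.001, -0.002] rows 0.5 OVER
```

View pics/s1.png

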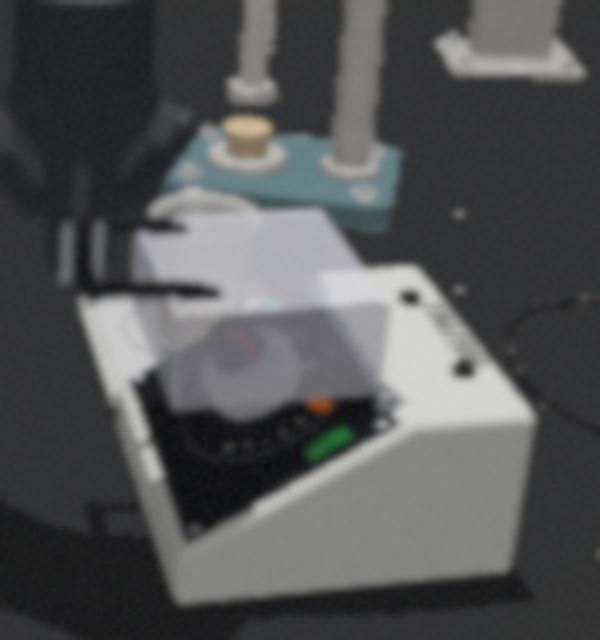

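Request:
play_rows(
  moves=[
    [0,0.06,-0.11,0,0,0,1],
    [0,0.12,-0.22,0,0,0,1],
    [0,0.19,-0.33,0,0,0,1],
    [0,0.26,-0.43,0,0,0,1],
    [0,0.35,-0.53,0,0,0,1],
    [0,0.43,-0.61,0,0,0,1],
    [0,0.63,-0.77,0,0,0,1],
    [0,0.85,-0.9,0,0,0,1],
  ],
)

```text
t: 5.45
tcp_pos: [0.5756, 0.0414, 0.2679]
tool_rot: [-179.5, -0.1, 101.9]
force: [-2.9, 0.7, 1.4]
grip_width: 0.0093
grasp_force: 59.2
```

```bash
python3 - <<'E'
from h import *
o=robot.get_obs();P=o["tcp_pos"]
print(P-(bar(72)+[0,0,-.0155]))
plan([(P+bar(th)-bar(72),tilt(0)) for th in (80,88,96,104,110,114)])
E
```

```text
[-0.0039105  -0.00052106  0.00267832]
at [0.5756 0.0414 0.2679] [-1.795e+02 -1.000e-01  1.019e+02] q [-36.  36.  49.  97. -30.  62.  34.] t 5.5 w 0.0093 F [-2.9  0.7  1.4]
[0.001, 0.232, -0.098, -0.006, -0.001, -0.003] rows 0.5 
[0.003, 0.475, -0.163, -0.006, -0.001, -0.003] rows 0.5 
[0.004, 0.726, -0.194, -0.006, -0.001, -0.003] rows 0.5 
[0.005, 0.977, -0.189, -0.006, -0.001, -0.003] rows 0.5 
[0.006, 1.165, -0.162, -0.006, -0.001, -0.003] rows 0.4 OVER
[0.007, 1.287, -0.134, -0.006, -0.001, -0.003] rows 0.3 OVER
```

Request:
play_rows(
  moves=[
    [0,0.12,-0.05,0,0,0,1],
    [0,0.23,-0.1,0,0,0,1],
    [0,0.35,-0.13,0,0,0,1],
    [0,0.48,-0.16,0,0,0,1],
    [0,0.6,-0.18,0,0,0,1],
    [0,0.73,-0.19,0,0,0,1],
    [0,0.85,-0.195,0,0,0,1],
    [0,0.98,-0.19,0,0,0,1],
  ],
)

```text
t: 6.25
tcp_pos: [0.677, 0.0627, 0.2864]
tool_rot: [179.9, 0.2, 102.0]
force: [-1.4, -2.6, 1.9]
grip_width: 0.0092
grasp_force: 61.3
```

Request:
play_rows(
  moves=[
    [0,0.06,0.01,0,0,0,1],
    [0,0.12,0.02,0,0,0,1],
    [0,0.2,0.03,0,0,0,1],
    [0,0.2,0.03,0,0,0,1],
  ],
)

```text
t: 6.65
tcp_pos: [0.6982, 0.0676, 0.2825]
tool_rot: [179.7, 0.2, 102.1]
force: [1.7, -1.7, 5.4]
grip_width: 0.0099
grasp_force: 61.8
```

```bash
python3 - <<'E'
from h import *
plan([])
s=robot.snapshot("side"); save(s,"s2",(290,130,440,310),3)
E
```

```text
at [0.6982 0.0676 0.2825] [179.7   0.2 102.1] q [-30.  45.  47.  75. -32.  73.  29.] t 6.7 w 0.0099 F [ 1.7 -1.7  5.4]
```

View pics/s2.png

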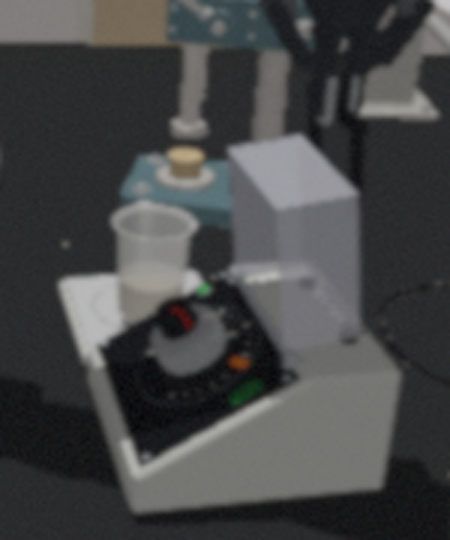

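Request:
play_rows(
  moves=[
    [0,0,0,0,0,0,0.1],
    [0,0.02,0,0,0,0,0.1],
    [0,0.04,0,0,0,0,0.1],
    [0,0.06,-0.2,0,0,0,0.1],
    [0,0.06,-0.4,0,0,0,0.1],
    [0,0.06,-0.7,0,0,0,0.1],
    [0,0,-1,0,0,0,0.1],
    [0,0,-1,0,0,0,0.1],
  ],
)

```text
t: 7.5
tcp_pos: [0.6975, 0.0672, 0.3854]
tool_rot: [179.6, 0.2, 102.1]
force: [-0.6, -0.2, 1.7]
grip_width: 0.0384
grasp_force: 0.0
```

```bash
python3 - <<'E'
from h import *
import pickle
D=H-up*.062-n*.006
T=tilt(30,-90);Q=D+n*.12
plan([(np.array([.52,.03,.38]),tilt(0))])
S={k:robot.snapshot(k) for k in("side","top","wrist")};pickle.dump(S,open("s3.pkl","wb"))
a=cv2.resize(S["top"]["frame"][90:230,330:450],None,fx=4,fy=4,interpolation=cv2.INTER_CUBIC)
b=cv2.resize(S["side"]["frame"][160:300,300:400],None,fx=3,fy=4,interpolation=cv2.INTER_CUBIC)
cv2.imwrite("pics/m3.png",np.hstack([a,b])[:,:,::-1])
E
```

```text
at [0.6975 0.0672 0.3854] [179.6   0.2 102.1] q [-29.  41.  49.  65. -30.  85.  26.] t 7.5 w 0.0384 F [-0.6 -0.2  1.7]
[0.008, -1.814, 0.04, 0.005, 0.002, -0.001] rows 3.6 OVER
```

View pics/m3.png

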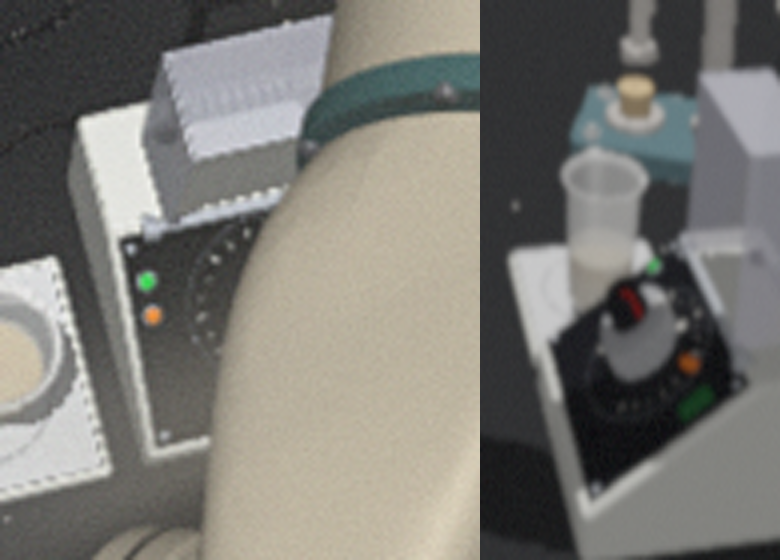

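Request:
play_rows(
  moves=[
    [0,-0.5,0,0,0,0,-0.5],
    [0,-0.98,0,0,0,0,-1],
    [0,-0.98,0,0,0,0,-1],
  ],
)

```text
t: 7.95
tcp_pos: [0.5922, 0.0452, 0.3779]
tool_rot: [-179.4, -0.2, 101.7]
force: [0.8, -0.0, 0.3]
grip_width: 0.0799
grasp_force: 0.0
```

```bash
python3 - <<'E'
from h import *
D=H-up*.062-n*.006;print(D)
for sp in(-90,-5,90): plan([(D+n*.15,tilt(30,sp))])
E
```

```text
[0.60855129 0.04818719 0.08280385]
at [0.5922 0.0452 0.3779] [-179.4   -0.2  101.7] q [-37.  32.  52.  84. -25.  77.  29.] t 8.0 w 0.0799 F [ 0.8 -0.   0.3]
[-0.015, -0.567, 1.657, -0.266, -0.267, -0.98] rows 11.0 OVER
at [0.5922 0.0452 0.3779] [-179.4   -0.2  101.7] q [-37.  32.  52.  84. -25.  77.  29.] t 8.0 w 0.0799 F [ 0.8 -0.   0.3]
[-0.015, -0.567, 1.657, -0.34, -0.015, -0.06] rows 3.6 OVER
at [0.5922 0.0452 0.3779] [-179.4   -0.2  101.7] q [-37.  32.  52.  84. -25.  77.  29.] t 8.0 w 0.0799 F [ 0.8 -0.   0.3]
[-0.015, -0.567, 1.657, -0.266, 0.266, 0.968] rows 10.9 OVER
```

Request:
play_rows(
  moves=[
    [0,-0.3,0,-0.266,-0.267,-0.98,-1],
    [0,-0.4,0.2,-0.266,-0.267,-0.98,-1],
    [0,-0.57,0.4,-0.266,-0.267,-0.98,-1],
    [0,-0.57,0.6,-0.266,-0.267,-0.98,-1],
    [0,-0.57,0.8,-0.266,-0.267,-0.98,-1],
    [0,-0.57,0.9,-0.266,-0.267,-0.98,-1],
    [0,-0.57,0.9,-0.266,-0.267,-0.98,-1],
    [0,-0.57,0.9,-0.266,-0.267,-0.98,-1],
  ],
)

```text
t: 8.75
tcp_pos: [0.544, 0.0365, 0.2892]
tool_rot: [174.9, 22.9, 166.6]
force: [-0.6, -0.3, -0.2]
grip_width: 0.0854
grasp_force: 0.0
```

```bash
python3 - <<'E'
from h import *
D=H-up*.062-n*.006
for sp in(-95,-90): plan([(D+n*.15,tilt(30,sp))])
E
```

```text
at [0.544  0.0365 0.2892] [174.9  22.9 166.6] q [-35.  16.  32. 121. -16.  22.  86.] t 8.8 w 0.0854 F [-0.6 -0.3 -0.2]
[0.367, -0.12, 0.667, -0.068, -0.07, -0.313] rows 3.4 
at [0.544  0.0365 0.2892] [174.9  22.9 166.6] q [-35.  16.  32. 121. -16.  22.  86.] t 8.8 w 0.0854 F [-0.6 -0.3 -0.2]
[0.367, -0.12, 0.667, -0.071, -0.066, -0.258] rows 2.9
```

Request:
play_rows(
  moves=[
    [0.2,-0.1,0.2,-0.07,-0.07,-0.31,-1],
    [0.37,-0.12,0.4,-0.07,-0.07,-0.31,-1],
    [0.37,-0.12,0.67,-0.07,-0.07,-0.31,-1],
    [0.37,-0.12,0.67,-0.07,-0.07,-0.31,-1],
    [0.37,-0.12,0.67,-0.07,-0.07,-0.31,-1],
    [0.37,-0.12,0.67,-0.07,-0.07,-0.31,-1],
  ],
)

```text
t: 9.35
tcp_pos: [0.5418, 0.021, 0.2358]
tool_rot: [-179.3, 26.9, -166.3]
force: [0.7, -0.3, 0.9]
grip_width: 0.0853
grasp_force: 0.0
```

```bash
python3 - <<'E'
from h import *
import pickle
D=H-up*.062-n*.006
plan([(D+n*.15,tilt(30,-95)),(D+n*.06,tilt(30,-95)),(D+n*.009,tilt(30,-95))])
S={k:robot.snapshot(k) for k in("side","top","wrist")};pickle.dump(S,open("s4.pkl","wb"))
a=cv2.resize(S["wrist"]["frame"],None,fx=1.25,fy=1.25)
cv2.imwrite("pics/m4.png",a[:,:,::-1])
print(proj(S["wrist"],D),proj(S["wrist"],D+n*.054),proj(S["wrist"],H),proj(S["top"],D),proj(S["side"],D+n*.054))
E
```

```text
at [0.5418 0.021  0.2358] [-179.3   26.9 -166.3] q [-17.  19.  20. 129. -62.  13. 162.] t 9.3 w 0.0853 F [ 0.7 -0.3  0.9]
[0.137, 0.128, 0.188, 0.002, -0.034, -0.04] rows 0.6 
[0.09, 0.127, 1.087, 0.002, -0.034, -0.04] rows 1.8 OVER
[0.062, 0.126, 1.596, 0.002, -0.034, -0.04] rows 1.0 OVER
[327.27065212 169.37579691] [329.04978527 179.20641637] [325.46604259 231.50076295] [398.51985103 163.84991298] [346.26167329 233.03725294]
```

View pics/m4.png

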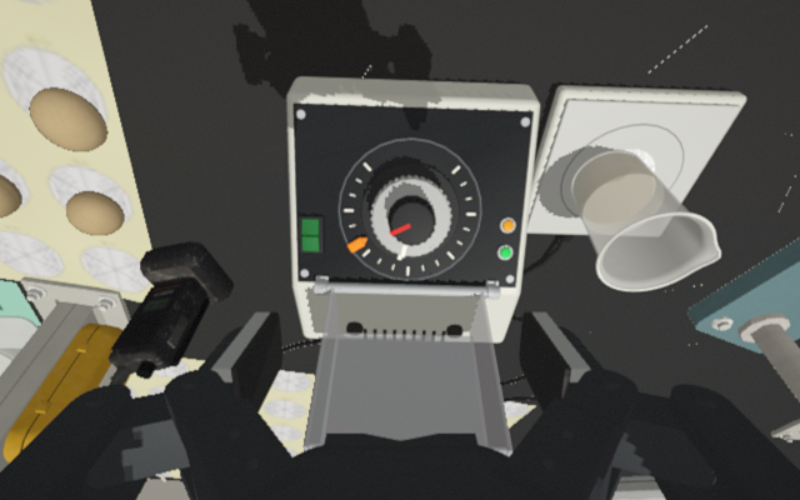

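```bash
cat > kin.py <<'E'
from h import *
from scipy.optimize import least_squares
data=[([-73.728,36.058,2.199,86.995,-1.546,57.084,-1.148],[.22249,.61008,.23041],[-179.89,0,159.96]),
([-44,20,21,115,-9,47,-6],[.4161,.1934,.2510],[-179.9,.2,101.6]),([-53,13,42,139,-47,15,45],[.4083,.1060,.2309],[159.7,-2,103.3]),
([-17,22,20,135,-63,13,73],[.4699,.0147,.1789],[161.5,-.6,102.5]),([-35,35,43,118,-36,41,44],[.4824,.0267,.1640],[180,.1,102.9]),
([-28,42,33,121,-47,30,53],[.4839,.0222,.0778],[180,0,102]),([-35,35,45,115,-35,44,43],[.4948,.0245,.1749],[-179.7,.1,102]),
([-36,36,49,97,-30,62,34],[.5756,.0414,.2679],[-179.5,-.1,101.9]),([-30,45,47,75,-32,73,29],[.6982,.0676,.2825],[179.7,.2,102.1]),
([-29,41,49,65,-30,85,26],[.6975,.0672,.3854],[179.6,.2,102.1]),([-37,32,52,84,-25,77,29],[.5922,.0452,.3779],[-179.4,-.2,101.7]),
([-35,16,32,121,-16,22,86],[.5440,.0365,.2892],[174.9,22.9,166.6]),([-17,19,20,129,-62,13,162],[.5418,.0210,.2358],[-179.3,26.9,-166.3])]
def fk(q,p):
    d1,d3,a4,d5,a6,d7,o1,o7,sy,s3,s5,s7,a4b=p
    rz=lambda a:R.from_euler('z',a,degrees=True).as_matrix();ry=lambda a:R.from_euler('y',a,degrees=True).as_matrix()
    M=rz(q[0]+o1);x=np.array([0,0,d1]);M=M@ry(q[1])@rz(s3*q[2]);x=x+M@[a4,0,d3]
    M=M@ry(q[3]);x=x+M@[a4b,0,d5];M=M@rz(s5*q[4]);M=M@ry(q[5]);x=x+M@[a6,0,d7]
    M=M@rz(s7*q[6]+o7);return x,R.from_matrix(M)
def fit():
    best=None
    for s5 in(1,-1):
      for s7 in(1,-1):
       for s3 in (1,-1):
        for o7 in(0,90,180,270):
            full=lambda v:np.r_[v[:6],143.7+v[6],o7+v[7],1,s3,s5,s7,v[8]]
            def f(v):
                e=[]
                for q,x,r in data:
                    X,M=fk(q,full(v)); e+=[(X-x)*10,(M.inv()*R.from_euler('xyz',r,degrees=True)).as_rotvec()]
                return np.concatenate(e)
            r=least_squares(f,[.3,.35,.03,.35,.05,.25,0,0,0],loss="soft_l1",f_scale=.1)
            if best is None or r.cost<best[0]: best=(r.cost,full(r.x),f(r.x))
    return best
if __name__=="__main__":
    b=fit();np.save("kin.npy",b[1]);print(b[0],b[1].round(3));print(b[2].reshape(-1,6).round(2))
E
python3 kin.py
```

```text
2.662226096623024 [ 3.3900e-01  5.8600e-01  2.8000e-02  3.9500e-01  5.0000e-02  3.4100e-01
  1.2050e+01  1.6024e+02  1.0000e+00  1.0000e+00  1.0000e+00 -1.0000e+00
  1.2000e-02]
[[ 9.400e-01 -1.168e+01 -1.000e-02  0.000e+00  0.000e+00  2.790e+00]
 [ 7.000e-02 -3.200e+00  9.000e-02 -1.000e-02 -1.000e-02 -1.640e+00]
 [-1.000e-02 -1.890e+00  4.000e-02 -2.000e-02  1.600e-01  1.100e-01]
 [ 4.000e-02  6.000e-02  3.000e-02 -5.000e-02  7.000e-02  1.120e+00]
 [-1.100e-01  0.000e+00 -2.000e-02 -0.000e+00 -1.000e-02  7.000e-02]
 [-2.000e-02 -3.000e-02 -6.000e-02  1.000e-02  0.000e+00  4.100e-01]
 [-6.000e-02  1.600e-01  2.000e-02  1.000e-02 -1.000e-02  7.000e-02]
 [-8.000e-02  3.000e-02 -5.000e-02 -1.000e-02  0.000e+00 -2.400e-01]
 [-3.000e-02 -9.000e-02 -6.000e-02 -0.000e+00 -2.000e-02 -4.200e-01]
 [ 1.000e-02 -4.000e-02  3.000e-02  1.000e-02 -1.000e-02 -5.200e-01]
 [-4.000e-02  3.000e-02  4.000e-02 -0.000e+00  0.000e+00 -4.200e-01]
 [-1.100e-01 -1.000e-02 -8.000e-02  8.000e-02 -5.000e-02 -7.500e-01]
 [ 5.000e-02  1.300e-01  1.000e-02 -7.000e-02 -5.000e-02  1.060e+00]]
```

```bash
sed -i 's/rz(q\[0\]+o1)/rz(sy*q[0]+o1)/; s/143.7+v\[6\],o7+v\[7\],1,/v[6],o7+v[7],-1,/' kin.py; python3 kin.py
cat > ik.py <<'E'
from kin import *
p=np.load("kin.npy")
lo=np.array([-175.42,-21.48,-71.46,10.55,-63.04,13.31,-168.57]);hi=np.array([175.42,121.26,75.88,141.38,243.04,113.54,168.57])
def ik(x,r,q0=None,nst=60):
    rng=np.random.default_rng(0);out=[]
    def f(q):
        X,M=fk(q,p); m=np.minimum(q-lo,hi-q)
        return np.r_[(X-x)*100,(M.inv()*r).as_rotvec()*10,np.maximum(0,8-m)*.02]
    for i in range(nst):
        s=rng.uniform(lo,hi) if q0 is None or i else np.clip(q0,lo+.1,hi-.1)
        g=least_squares(f,s,bounds=(lo,hi))
        if g.cost<.03: out.append((g.cost,g.x))
    return sorted(out,key=lambda t:t[0])
if __name__=="__main__":
    D=H-up*.062-n*.006
    for sp in(-95,-51,85,129):
        print(sp)
        for a,q in ik(D+n*.009,tilt(30,sp))[:5]: print(round(a,4),q.round(0))
E
python3 ik.py
```

```text
0.03391639205470089 [ 3.3500e-01  5.5400e-01 -1.1000e-02  3.8400e-01 -6.0000e-03  3.5100e-01
 -2.4360e+00  8.7719e+01 -1.0000e+00 -1.0000e+00 -1.0000e+00 -1.0000e+00
 -1.2000e-02]
[[-0.    0.01  0.08  0.   -0.   -0.  ]
 [-0.03  0.03  0.02 -0.    0.01  0.  ]
 [-0.02  0.09  0.    0.01  0.01  0.02]
 [-0.03 -0.02 -0.02 -0.    0.02 -0.01]
 [-0.02  0.03 -0.05 -0.01  0.   -0.  ]
 [ 0.03  0.08 -0.04  0.01  0.    0.01]
 [ 0.03 -0.04 -0.    0.01  0.01 -0.  ]
 [-0.02  0.   -0.07 -0.01 -0.   -0.01]
 [-0.01 -0.08 -0.01 -0.    0.01 -0.01]
 [-0.   -0.06  0.04  0.01  0.   -0.01]
 [-0.03  0.03 -0.01 -0.    0.    0.01]
 [ 0.04  0.08  0.04 -0.01  0.01  0.01]
 [-0.01 -0.08  0.01 -0.03  0.   -0.01]]
-95
0.0 [ 35.  58. -63. 129. 117.  46.  -1.]
0.0 [ -12.   40.   11.  128.  215.   21. -114.]
0.0 [ 16.  43. -30. 128. 143.  22. -35.]
0.0 [ 32.  54. -57. 129. 119.  40.  -6.]
0.0 [ 29.  51. -51. 129. 123.  35. -10.]
-51
0.0 [ 20.  44. -35. 128. 137.  24. -72.]
0.0 [ 32.  54. -58. 129. 119.  41. -49.]
0.0 [ 17.  43. -30. 128. 142.  22. -78.]
0.0 [ 35.  58. -63. 129. 117.  46. -45.]
0.0 [ 28.  50. -49. 129. 124.  34. -56.]
85
0.0 [-23.  43.  29. 128. 232.  30.  46.]
0.0 [ 22.  46. -39. 128. 133.  27. 157.]
0.0 [-27.  44.  34. 129. 235.  33.  42.]
0.0 [-12.  40.  11. 128. 215.  21.  66.]
0.0 [ 24.  47. -42. 128. 130.  29. 161.]
129
0.0 [ 31.  53. -56. 129. 120.  39. 129.]
0.0 [ 26.  49. -46. 129. 126.  31. 121.]
0.0 [ 31.  53. -55. 129. 121.  38. 128.]
0.0 [ 16.  43. -28. 128. 145.  21.  99.]
0.0 [-19.  41.  21. 128. 226.  26.   9.]
```

```bash
cat > ik2.py <<'E'
from ik import *
import ik as I
I.lo=lo+0.; I.hi=hi.copy(); I.hi[4]=70
D=H-up*.062-n*.006
def pose(tl,spin,rot,h=.028,back=0):
    # tool tilt tl; finger clock angle spin at rot=0 ; rotate rigidly by rot deg clockwise about ring axis
    T0=tilt(30,spin); 
    # lean about l so axis is at tilt tl, then the rigid rotation about -n
    L=R.from_rotvec(l*np.radians(30-tl)); T=L*T0 if abs(abs(spin)-90)<1 else L*T0
    T=R.from_rotvec(-n*np.radians(rot))*T; z=T.as_matrix()[:,2]
    return D+n*h+z*(.019-back),T
if __name__=="__main__":
    print(tilt(15).as_matrix()[:,2],(R.from_rotvec(l*np.radians(15))*tilt(30)).as_matrix()[:,2])
    q0=robot.get_obs()["joint_pos"]
    for tl in(25,20,15,10):
      for sp in(-90,90):
        for rot in(-22,0,22):
            s=I.ik(*pose(tl,sp,rot),q0,25); print(tl,sp,rot,len(s),*(x[1].round(0).tolist() for x in s[:2]))
E
python3 ik2.py
```

```text
[ 0.25297385  0.05469488 -0.96592583] [ 0.25297385  0.05469488 -0.96592583]
25 -90 -22 0
25 -90 0 0
25 -90 22 0
25 90 -22 0
25 90 0 0
25 90 22 0
20 -90 -22 0
20 -90 0 0
20 -90 22 0
20 90 -22 0
20 90 0 0
20 90 22 0
15 -90 -22 7 [2.0, 40.0, -16.0, 118.0, 65.0, 16.0, 52.0] [2.0, 40.0, -16.0, 118.0, 65.0, 16.0, 52.0]
15 -90 0 14 [15.0, 42.0, -30.0, 117.0, 63.0, 20.0, 37.0] [15.0, 42.0, -30.0, 117.0, 63.0, 20.0, 37.0]
15 -90 22 14 [23.0, 45.0, -39.0, 117.0, 63.0, 20.0, 20.0] [23.0, 45.0, -39.0, 117.0, 63.0, 20.0, 20.0]
15 90 -22 21 [2.0, 40.0, -16.0, 118.0, 65.0, 16.0, -128.0] [2.0, 40.0, -16.0, 118.0, 65.0, 16.0, -128.0]
15 90 0 19 [15.0, 42.0, -30.0, 117.0, 63.0, 20.0, -143.0] [15.0, 42.0, -30.0, 117.0, 63.0, 20.0, -143.0]
15 90 22 19 [23.0, 45.0, -39.0, 117.0, 63.0, 20.0, -160.0] [23.0, 45.0, -39.0, 117.0, 63.0, 20.0, -160.0]
10 -90 -22 12 [1.0, 41.0, -17.0, 114.0, 52.0, 22.0, 64.0] [-32.0, 44.0, 33.0, 114.0, -50.0, 21.0, 159.0]
10 -90 0 14 [11.0, 42.0, -27.0, 112.0, 44.0, 24.0, 55.0] [-24.0, 43.0, 28.0, 112.0, -51.0, 27.0, 143.0]
10 -90 22 14 [20.0, 45.0, -34.0, 112.0, 39.0, 23.0, 44.0] [-15.0, 42.0, 20.0, 112.0, -54.0, 29.0, 130.0]
10 90 -22 21 [-32.0, 44.0, 33.0, 114.0, -50.0, 21.0, -21.0] [-32.0, 44.0, 33.0, 114.0, -50.0, 21.0, -21.0]
10 90 0 19 [-20.0, 42.0, 22.0, 112.0, -43.0, 24.0, -43.0] [-22.0, 42.0, 25.0, 112.0, -47.0, 25.0, -40.0]
10 90 22 19 [21.0, 45.0, -35.0, 112.0, 40.0, 23.0, -138.0] [-13.0, 41.0, 18.0, 112.0, -52.0, 28.0, -52.0]
```

```bash
cat > jp.py <<'E'
from ik import *
def rel(q,g,N,k):
    x0,M0=fk(q,p); L=[]
    for i in range(1,k+1):
        x,M=fk(q+(g-q)*i/N,p); s=M0.inv().apply(x-x0)/.1; r=(M0.inv()*M).as_rotvec(degrees=True)/90
        L.append(np.r_[s,r].round(2).tolist())
    return L
def go(g,N,k):
    o=robot.get_obs();q=o["joint_pos"];print("q",q.round(0),o["tcp_pos"].round(3),"t",round(o["t"],1))
    g=np.array([q[i] if v is None else v for i,v in enumerate(g)],float)
    for i in np.linspace(0,1,6): x,M=fk(q+(g-q)*i,p);print("  ",x.round(3),M.as_matrix()[:,2].round(2))
    for r in rel(q,g,N,k): print(r,max(abs(np.array(r)))>1)
E
python3 - <<'E'
from jp import *
print("A");go([None,15,None,115,-45,35,145],5,5)
q=np.array([-17,15,15,115,-45,35,145.])
for j in range(-45,160,25):
    x,M=fk(np.r_[q[:4],j,30,100-j],p);print(j,x.round(3),M.as_matrix()[:,2].round(2))
E
```

```text
A
q [-18.  19.  20. 129. -61.  13. 161.] [0.542 0.028 0.237] t 9.5
   [0.542 0.028 0.237] [ 0.45  0.08 -0.89]
   [0.556 0.048 0.257] [ 0.45  0.14 -0.88]
   [0.565 0.067 0.277] [ 0.45  0.2  -0.87]
   [0.572 0.082 0.297] [ 0.44  0.24 -0.87]
   [0.575 0.096 0.318] [ 0.42  0.28 -0.86]
   [0.575 0.106 0.338] [ 0.4   0.31 -0.86]
[-0.25, 0.16, -0.1, -0.04, -0.01, -0.01] False
[-0.46, 0.32, -0.22, -0.07, -0.02, -0.02] False
[-0.64, 0.45, -0.36, -0.1, -0.03, -0.02] False
[-0.79, 0.57, -0.52, -0.13, -0.02, -0.03] False
[-0.91, 0.66, -0.69, -0.15, -0.02, -0.04] False
-45 [0.592 0.122 0.342] [ 0.44  0.3  -0.85]
-20 [0.567 0.058 0.316] [ 0.37  0.11 -0.92]
5 [ 0.561 -0.016  0.313] [ 0.35 -0.11 -0.93]
30 [ 0.575 -0.085  0.335] [ 0.39 -0.31 -0.87]
55 [ 0.607 -0.137  0.377] [ 0.49 -0.46 -0.74]
80 [ 0.65  -0.161  0.432] [ 0.61 -0.53 -0.58]
105 [ 0.697 -0.154  0.488] [ 0.75 -0.51 -0.42]
130 [ 0.738 -0.117  0.536] [ 0.87 -0.4  -0.28]
155 [ 0.767 -0.056  0.567] [ 0.96 -0.22 -0.19]
```

Request:
play_rows(
  moves=[
    [-0.25,0.16,-0.1,-0.04,-0.01,-0.01,-1],
    [-0.46,0.32,-0.22,-0.07,-0.02,-0.02,-1],
    [-0.64,0.45,-0.36,-0.1,-0.03,-0.02,-1],
    [-0.79,0.57,-0.52,-0.13,-0.02,-0.03,-1],
    [-0.91,0.66,-0.69,-0.15,-0.02,-0.04,-1],
    [-0.91,0.66,-0.69,-0.15,-0.02,-0.04,-1],
  ],
)

```text
t: 10.1
tcp_pos: [0.5754, 0.1065, 0.3421]
tool_rot: [168.9, 29.4, -162.0]
force: [1.0, 0.4, -0.2]
grip_width: 0.0853
grasp_force: 0.0
```

```bash
python3 - <<'E'
from jp import *
q=robot.get_obs()["joint_pos"]; s=q[4]+q[6]
go([None,None,None,None,45,28,s-45],8,8)
E
```

```text
q [-23.  15.  26. 115. -48.  36. 148.] [0.575 0.106 0.342] t 10.1
   [0.579 0.106 0.345] [ 0.41  0.32 -0.86]
   [0.557 0.049 0.321] [ 0.35  0.15 -0.93]
   [ 0.548 -0.012  0.314] [ 0.32 -0.03 -0.95]
   [ 0.552 -0.071  0.323] [ 0.33 -0.2  -0.92]
   [ 0.567 -0.122  0.345] [ 0.38 -0.35 -0.86]
   [ 0.592 -0.159  0.376] [ 0.45 -0.46 -0.77]
[0.3, -0.28, -0.03, 0.05, 0.05, 0.02] False
[0.54, -0.6, -0.1, 0.12, 0.1, 0.05] False
[0.7, -0.94, -0.21, 0.18, 0.12, 0.07] False
[0.79, -1.28, -0.35, 0.26, 0.14, 0.08] True
[0.81, -1.61, -0.52, 0.33, 0.14, 0.09] True
[0.75, -1.92, -0.7, 0.39, 0.12, 0.1] True
[0.63, -2.19, -0.88, 0.46, 0.09, 0.1] True
[0.45, -2.42, -1.05, 0.51, 0.06, 0.1] True
```

Request:
play_rows(
  moves=[
    [0.3,-0.28,-0.03,0.05,0.05,0.02,-1],
    [0.54,-0.6,-0.1,0.12,0.1,0.05,-1],
    [0.7,-0.94,-0.21,0.18,0.12,0.07,-1],
    [0.7,-0.94,-0.21,0.18,0.12,0.07,-1],
  ],
)

```text
t: 10.5
tcp_pos: [0.5433, -0.0072, 0.3065]
tool_rot: [-177.1, 17.8, -168.1]
force: [-0.4, 0.9, 0.3]
grip_width: 0.0856
grasp_force: 0.0
```

```bash
python3 - <<'E'
from jp import *
q=robot.get_obs()["joint_pos"]; s=q[4]+q[6]
go([None,None,None,None,45,28,s-45],5,5)
E
```

```text
q [-34.  17.  41. 115. -24.  35. 123.] [ 0.543 -0.007  0.306] t 10.5
   [ 0.542 -0.005  0.308] [ 0.31  0.   -0.95]
   [ 0.535 -0.052  0.309] [ 0.29 -0.14 -0.95]
   [ 0.535 -0.096  0.319] [ 0.29 -0.27 -0.92]
   [ 0.542 -0.136  0.336] [ 0.31 -0.38 -0.87]
   [ 0.556 -0.169  0.359] [ 0.35 -0.48 -0.81]
   [ 0.575 -0.193  0.384] [ 0.41 -0.55 -0.73]
[0.15, -0.45, -0.03, 0.08, 0.03, 0.03] False
[0.21, -0.89, -0.13, 0.17, 0.03, 0.05] False
[0.16, -1.3, -0.26, 0.25, 0.02, 0.07] True
[0.03, -1.66, -0.44, 0.32, -0.01, 0.08] True
[-0.18, -1.95, -0.62, 0.38, -0.06, 0.09] True
```

```bash
cat > ang.py <<'E'
from h import *
D=H-up*.062-n*.006
def polar(s,uv,h,C=D):
    q,d=ray(s,*uv); x=q+d*((C+n*h-q)@n/(d@n)); r=x-C
    return np.hypot(r@up,r@l)*1e3,np.degrees(np.arctan2(-(r@l),r@up))
def maps(s,h,C=D):
    v,u=np.mgrid[0:400,0:640];K=s["K"]
    d=np.stack([(u-K[0,2])/K[0,0],-(v-K[1,2])/K[1,1],-np.ones(u.shape)],-1)@camR(s).T
    q=np.array(s["position"]);t=((C+n*h-q)@n)/(d@n);x=q+d*t[...,None]-C
    return x@up*1e3,-(x@l)*1e3
def measure(s,C=D,show=True):
    f=s["frame"].astype(int);hsv=cv2.cvtColor(s["frame"],cv2.COLOR_RGB2HSV)
    U,V=maps(s,.006,C);rr=np.hypot(U,V);a=np.degrees(np.arctan2(V,U))
    m=(hsv[...,0]<18)&(hsv[...,0]>3)&(hsv[...,1]>140)&(hsv[...,2]>120)&(rr>34)&(rr<62)
    om=np.degrees(np.arctan2(V[m].mean(),U[m].mean())) if m.any() else None
    # ring centre at its top face, h=.032
    return m.sum(),om,(U[m].mean(),V[m].mean(),rr[m].min(),rr[m].max()) if m.any() else None
E
python3 - <<'E'
from ang import *
import pickle
S=pickle.load(open("s4.pkl","rb"));w=S["wrist"]
print(measure(w))
f=w["frame"];hsv=cv2.cvtColor(f,cv2.COLOR_RGB2HSV)
# bright low-sat pixels within r 24..44 at ring-top height, and skirt height
for h in(.004,.032):
    U,V=maps(w,h);r=np.hypot(U,V);print(h)
    for lo,hi in((25,32),(32,36),(36,41)):
        b=(hsv[...,2]>225)&(hsv[...,1]<40)&(r>lo)&(r<hi);print(lo,b.sum(),U[b].mean().round(1) if b.any() else"",V[b].mean().round(1) if b.any() else"",np.degrees(np.arctan2(V[b].mean(),U[b].mean())).round(1) if b.any() else "")
# ring silhouette on dark skirt: bright region r<36 at h .032 : fit circle
U,V=maps(w,.032);r=np.hypot(U,V)
m=((hsv[...,2]>110)&(r<45)).astype(np.uint8)
cs,_=cv2.findContours(m,cv2.RETR_EXTERNAL,cv2.CHAIN_APPROX_NONE);k=max(cs,key=cv2.contourArea)[:,0]
print(cv2.minEnclosingCircle(np.c_[U[k[:,1],k[:,0]],V[k[:,1],k[:,0]]].astype(np.float32)),cv2.minAreaRect(np.c_[U[k[:,1],k[:,0]],V[k[:,1],k[:,0]]].astype(np.float32)))
red=((hsv[...,0]<6)|(hsv[...,0]>174))&(hsv[...,1]>150)&(hsv[...,2]>110)&(r<25);U2,V2=maps(w,.054)
print("red",red.sum(),U2[red].mean(),V2[red].mean(),U2[red].min(),U2[red].max(),V2[red].min(),V2[red].max())
E
cat >> ik2.py <<'E'
    print("----")
    for tl in (14,12,10):
        for rot in(-5,0,20,40,46): s=I.ik(*pose(tl,-90,rot),q0,25); print(tl,rot,len(s),*(x[1].round(0).tolist() for x in s if x[1][4]<0)[:1] if 0 else [x[1].round(0).tolist() for x in s if x[1][4]<0][:1])
E
python3 ik2.py | sed '1,/----/d'
```

```text
(np.int64(133), np.float64(57.60247868459065), (np.float64(25.669432417252168), np.float64(40.45242127991603), np.float64(38.6104809497707), np.float64(55.69050770753285)))
0.004
25 21 28.8 3.5 6.9
32 16 33.7 4.8 8.1
36 3 36.5 6.8 10.6
0.032
25 19 26.8 5.6 11.7
32 0   
36 17 28.2 -5.2 -10.5
((0.8611928224563599, 0.2307896763086319), 30.565935134887695) ((-0.6998748779296875, -0.47396087646484375), (56.87298583984375, 56.74047088623047), 44.571956634521484)
red 65 3.537391972942489 7.411203599211166 -0.12759825377886905 6.8258850060438565 1.599093849273221 13.806009658209868
14 -5 14 [-22.0, 41.0, 23.0, 116.0, -56.0, 19.0, 154.0]
14 0 14 [-20.0, 41.0, 21.0, 116.0, -56.0, 19.0, 150.0]
14 20 14 [-10.0, 40.0, 12.0, 116.0, -56.0, 20.0, 134.0]
14 40 14 [1.0, 40.0, -1.0, 117.0, -57.0, 17.0, 120.0]
14 46 14 [5.0, 40.0, -6.0, 117.0, -58.0, 15.0, 116.0]
12 -5 14 [-23.0, 42.0, 24.0, 114.0, -50.0, 21.0, 148.0]
12 0 14 [-20.0, 41.0, 21.0, 114.0, -49.0, 21.0, 142.0]
12 20 14 [-14.0, 41.0, 17.0, 114.0, -55.0, 25.0, 133.0]
12 40 14 [-0.0, 40.0, 2.0, 115.0, -55.0, 21.0, 118.0]
12 46 14 [4.0, 40.0, -2.0, 116.0, -56.0, 19.0, 115.0]
10 -5 14 [-25.0, 43.0, 28.0, 113.0, -48.0, 25.0, 145.0]
10 0 14 [-24.0, 43.0, 28.0, 112.0, -51.0, 27.0, 143.0]
10 20 14 [-15.0, 41.0, 19.0, 112.0, -52.0, 28.0, 130.0]
10 40 14 [1.0, 41.0, 1.0, 114.0, -48.0, 22.0, 112.0]
10 46 14 [4.0, 41.0, -2.0, 114.0, -52.0, 22.0, 111.0]ik2.py:21: SyntaxWarning: 'generator' object is not subscriptable; perhaps you missed a comma?
  for rot in(-5,0,20,40,46): s=I.ik(*pose(tl,-90,rot),q0,25); print(tl,rot,len(s),*(x[1].round(0).tolist() for x in s if x[1][4]<0)[:1] if 0 else [x[1].round(0).tolist() for x in s if x[1][4]<0][:1])
```

```bash
python3 - <<'E'
from ik2 import *
for bk in(.1,.05): s=I.ik(*pose(12,-90,0,back=bk),robot.get_obs()["joint_pos"],25); print([x[1].round(0).tolist() for x in s][:4])
plan([pose(12,-90,0,back=b) for b in(.1,.05,.0)])
E
```

```text
[[-35.0, 35.0, 45.0, 113.0, -49.0, 38.0, 143.0], [-6.0, 29.0, 0.0, 113.0, -5.0, 26.0, 101.0], [-31.0, 34.0, 39.0, 113.0, -44.0, 35.0, 138.0], [14.0, 31.0, -28.0, 113.0, 28.0, 29.0, 69.0]]
[[-31.0, 40.0, 39.0, 114.0, -55.0, 33.0, 148.0], [9.0, 36.0, -22.0, 114.0, 30.0, 23.0, 67.0], [14.0, 37.0, -30.0, 114.0, 41.0, 26.0, 58.0], [6.0, 35.0, -17.0, 114.0, 22.0, 21.0, 76.0]]
at [ 0.5433 -0.0072  0.3065] [-177.1   17.8 -168.1] q [-34.  17.  41. 115. -24.  35. 123.] t 10.5 w 0.0856 F [-0.4  0.9  0.3]
[-0.056, 0.47, 1.258, -0.033, 0.064, -0.005] rows 2.7 OVER
[-0.005, 0.496, 1.755, -0.033, 0.064, -0.005] rows 1.0 OVER
[0.045, 0.522, 2.251, -0.033, 0.064, -0.005] rows 1.0 OVERik2.py:21: SyntaxWarning: 'generator' object is not subscriptable; perhaps you missed a comma?
  for rot in(-5,0,20,40,46): s=I.ik(*pose(tl,-90,rot),q0,25); print(tl,rot,len(s),*(x[1].round(0).tolist() for x in s if x[1][4]<0)[:1] if 0 else [x[1].round(0).tolist() for x in s if x[1][4]<0][:1])
```

Request:
play_rows(
  moves=[
    [0,0.25,0.3,0,0.03,0,-1],
    [-0.05,0.47,0.6,-0.03,0.06,0,-1],
    [-0.06,0.47,1,-0.03,0.06,0,-1],
    [-0.06,0.47,1,-0.03,0.06,0,-1],
  ],
)

```text
t: 10.9
tcp_pos: [0.5699, 0.0452, 0.2071]
tool_rot: [179.9, 12.1, -168.0]
force: [-0.8, 0.2, -0.6]
grip_width: 0.0852
grasp_force: 0.0
```

```bash
sed -i '/----/,$d' ik2.py; python3 - <<'E'
from ik2 import *
plan([pose(12,-90,0,back=b) for b in(.07,.04,.0)])
E
```

```text
at [0.5699 0.0452 0.2071] [ 179.9   12.1 -168. ] q [-28.  29.  32. 113. -33.  33. 127.] t 10.9 w 0.0852 F [-0.8  0.2 -0.6]
[-0.03, -0.053, 0.519, 0.001, 0.001, -0.002] rows 1.0 
[-0.03, -0.054, 0.819, 0.001, 0.001, -0.002] rows 0.6 
[-0.03, -0.054, 1.219, 0.001, 0.001, -0.002] rows 0.8 OVER
```

Request:
play_rows(
  moves=[
    [-0.03,-0.05,0.3,0,0,0,-1],
    [-0.03,-0.05,0.6,0,0,0,-1],
    [-0.03,-0.05,0.85,0,0,0,-1],
    [-0.03,-0.05,0.85,0,0,0,-1],
  ],
)

```text
t: 11.3
tcp_pos: [0.5923, 0.0431, 0.1281]
tool_rot: [179.9, 12.3, -168.1]
force: [0.5, -0.7, -0.0]
grip_width: 0.0852
grasp_force: 0.0
```

```bash
python3 - <<'E'
from ik2 import *
plan([pose(12,-90,0,h=h) for h in(.032,.028,.026)])
E
```

```text
at [0.5923 0.0431 0.1281] [ 179.9   12.3 -168.1] q [-21.  37.  23. 114. -41.  24. 134.] t 11.3 w 0.0852 F [ 0.5 -0.7 -0. ]
[0.029, 0.014, 0.364, 0.0, 0.004, -0.004] rows 0.7 
[0.017, 0.014, 0.402, 0.0, 0.004, -0.004] rows 0.1 
[0.011, 0.014, 0.421, 0.0, 0.004, -0.004] rows 0.0
```

Request:
play_rows(
  moves=[
    [0.01,0.01,0.15,0,0,0,-1],
    [0.015,0.014,0.3,0,0,0,-1],
    [0.015,0.014,0.41,0,0,0,-1],
    [0.015,0.014,0.41,0,0,0,-1],
    [0.015,0.014,0.41,0,0,0,-1],
  ],
)

```text
t: 11.8
tcp_pos: [0.6015, 0.0453, 0.0908]
tool_rot: [180.0, 12.6, -168.1]
force: [0.3, 0.4, 0.0]
grip_width: 0.0855
grasp_force: 0.0
```

```bash
python3 - <<'E'
from ik2 import *
plan([pose(12,-90,0,h=h) for h in(.028,.026)])
s=robot.snapshot("side");save(s,"s5",(320,170,400,250),8)
E
```

```text
at [0.6015 0.0453 0.0908] [ 180.    12.6 -168.1] q [-18.  40.  18. 114. -44.  19. 137.] t 11.8 w 0.0855 F [0.3 0.4 0. ]
[0.03, 0.013, 0.017, -0.001, 0.007, -0.003] rows 0.1 
[0.024, 0.013, 0.036, -0.001, 0.007, -0.003] rows 0.0
```

Request:
play_rows(
  moves=[
    [0.03,0.013,0.01,0,0,0,-1],
    [0.03,0.013,0.01,0,0,0,-1],
    [0.03,0.013,0.01,0,0,0,1],
    [0.03,0.013,0.01,0,0,0,1],
    [0.03,0.013,0.01,0,0,0,1],
    [0.03,0.013,0.01,0,0,0,1],
  ],
)

```text
t: 12.45
tcp_pos: [0.598, 0.0468, 0.0888]
tool_rot: [179.9, 12.6, -168.1]
force: [-3.7, 0.6, 7.2]
grip_width: 0.0561
grasp_force: 62.3
```

```bash
python3 - <<'E'
from ik2 import *
plan([pose(12,-90,0,h=.0275)])
o=robot.get_obs();P=o["tcp_pos"];T=R.from_euler('xyz',o["tool_rot"],degrees=True)
W=[]
for a in range(6,49,6):
    M=R.from_rotvec(-n*np.radians(a)); W.append((D+M.apply(P-D),M*T))
plan(W,(P,T))
E
```

```text
at [0.598  0.0468 0.0888] [ 179.9   12.6 -168.1] q [-18.  40.  18. 115. -44.  19. 138.] t 12.4 w 0.0561 F [-3.7  0.6  7.2]
[-0.007, -0.008, 0.01, 0.0, 0.007, -0.003] rows 0.1 
[-0.001, 0.006, -0.0, -0.02, 0.0, 0.064] rows 0.7 
[-0.003, 0.013, -0.001, -0.04, 0.0, 0.127] rows 0.7 
[-0.005, 0.019, -0.002, -0.06, 0.0, 0.191] rows 0.7 
[-0.008, 0.025, -0.003, -0.08, 0.0, 0.254] rows 0.7 
[-0.012, 0.03, -0.004, -0.1, 0.0, 0.318] rows 0.7 
[-0.016, 0.035, -0.005, -0.12, 0.0, 0.382] rows 0.7 
[-0.02, 0.039, -0.006, -0.14, 0.0, 0.445] rows 0.7 
[-0.025, 0.043, -0.008, -0.16, 0.0, 0.509] rows 0.7
```

Request:
play_rows(
  moves=[
    [0,0.006,0,-0.02,0,0.064,1],
    [0,0.013,0,-0.04,0,0.127,1],
    [-0.005,0.019,0,-0.06,0,0.19,1],
    [-0.008,0.025,0,-0.08,0,0.254,1],
    [-0.01,0.03,0,-0.1,0,0.318,1],
    [-0.016,0.035,0,-0.12,0,0.38,1],
  ],
)

```text
t: 13.05
tcp_pos: [0.5983, 0.0502, 0.0894]
tool_rot: [162.6, 7.2, 157.5]
force: [-6.1, -0.1, 8.4]
grip_width: 0.056
grasp_force: 62.9
```

```bash
cat > turned.py <<'E'
from ik2 import *
T0=R.from_euler('xyz',[179.9,12.6,-168.1],degrees=True);P0=np.array([.598,.0468,.0888])
def turned():
    o=robot.get_obs();T=R.from_euler('xyz',o["tool_rot"],degrees=True);v=(T*T0.inv()).as_rotvec(degrees=True);print("turned",-(v@n),"off-axis",np.linalg.norm(v-(v@n)*n))
    return o["tcp_pos"],T
def on(angs):
    P,T=turned();plan([])
    plan([(D+R.from_rotvec(-n*np.radians(a)).apply(P0-D),R.from_rotvec(-n*np.radians(a))*T0) for a in angs],(P,T))
E
python3 -c "
from turned import *
on([42,46])"
```

```text
turned 36.046370912023406 off-axis 0.06800456110512966
at [0.5983 0.0502 0.0894] [162.6   7.2 157.5] q [ -6.  40.   9. 115. -61.  23. 125.] t 13.1 w 0.056 F [-6.1 -0.1  8.4]
[-0.004, 0.011, -0.001, -0.019, -0.0, 0.063] rows 0.7 
[-0.006, 0.016, -0.002, -0.032, -0.0, 0.106] rows 0.5
```

Request:
play_rows(
  moves=[
    [0,0.005,0,-0.01,0,0.03,1],
    [0,0.01,0,-0.02,0,0.063,1],
    [-0.006,0.016,0,-0.032,0,0.106,1],
    [-0.006,0.016,0,-0.032,0,0.106,1],
  ],
)

```text
t: 13.45
tcp_pos: [0.5987, 0.0511, 0.0897]
tool_rot: [158.9, 4.0, 148.5]
force: [-6.9, -0.9, 10.4]
grip_width: 0.0562
grasp_force: 63.6
```

```bash
python3 -c "
from turned import *
on([46])
P,T=turned();z=T.as_matrix()[:,2]
plan([(P-z*.06,T),(P-z*.1,T)],(P,T))"
```

```text
turned 45.969693507340835 off-axis 0.09084707975937614
at [0.5987 0.0511 0.0897] [158.9   4.  148.5] q [  1.  40.   2. 116. -62.  20. 119.] t 13.4 w 0.0562 F [-6.9 -0.9 10.4]
[-0.004, 0.006, -0.001, -0.001, -0.001, 0.0] rows 0.0 
turned 45.969693507340835 off-axis 0.09084707975937614
[0.0, -0.0, -0.6, 0.0, 0.0, 0.0] rows 1.2 
[-0.0, 0.0, -1.0, 0.0, 0.0, 0.0] rows 0.8 OVER
```

Request:
play_rows(
  moves=[
    [0,0,0,0,0,0,-1],
    [0,0,0,0,0,0,-1],
    [0,0,0,0,0,0,-1],
    [0,0,0,0,0,0,-1],
    [0,0,-0.3,0,0,0,-1],
    [0,0,-0.6,0,0,0,-1],
    [0,0,-1,0,0,0,-1],
    [0,0,-1,0,0,0,-1],
  ],
)

```text
t: 14.25
tcp_pos: [0.5776, 0.0216, 0.1864]
tool_rot: [158.9, 4.6, 148.4]
force: [0.6, 0.5, -0.6]
grip_width: 0.0852
grasp_force: 0.0
```

```bash
cat > look.py <<'E'
from ang import *
import sys
def look(w):
    hsv=cv2.cvtColor(w["frame"],cv2.COLOR_RGB2HSV)
    m=measure(w);print("mark",m[0],m[1],m[2])
    for h in(.004,.032):
        U,V=maps(w,h);r=np.hypot(U,V);A=np.degrees(np.arctan2(V,U))
        for lo,hi in((21,29),(30,35),(34,40)):
            b=(hsv[...,2]>215)&(hsv[...,1]<40)&(r>lo)&(r<hi);
            if b.any(): print(h,lo,b.sum(),"circ mean",np.degrees(np.arctan2(V[b].mean(),U[b].mean())).round(1),"spread",np.percentile(A[b],[5,50,95]).round(1))
    U,V=maps(w,.054);r=np.hypot(U,V);red=((hsv[...,0]<6)|(hsv[...,0]>174))&(hsv[...,1]>150)&(hsv[...,2]>110)&(r<20)
    print("red",red.sum(),np.degrees(np.arctan2(V[red].mean(),U[red].mean())) if red.any() else "")
E
python3 - <<'E'
from look import *
import pickle
print("before");look(pickle.load(open("s4.pkl","rb"))["wrist"])
print("now");w=robot.snapshot("wrist");pickle.dump(w,open("w6.pkl","wb"));look(w)
plan([]);save(w,"w6")
E
```

```text
before
mark 133 57.60247868459065 (np.float64(25.669432417252168), np.float64(40.45242127991603), np.float64(38.6104809497707), np.float64(55.69050770753285))
0.004 21 13 circ mean 6.6 spread [ 2.9  7.  10.2]
0.004 30 22 circ mean 7.5 spread [ 4.2  7.5 10.7]
0.004 34 14 circ mean 9.6 spread [ 6.4  9.8 12.2]
0.032 21 36 circ mean 10.9 spread [ 6.5 10.8 15.1]
0.032 30 2 circ mean 13.2 spread [12.4 13.2 13.9]
0.032 34 18 circ mean -5.2 spread [-49.7   1.1  51.4]
red 65 64.48470264866516
now
mark 197 57.629745127017934 (np.float64(25.561973252347222), np.float64(40.32548342904796), np.float64(38.70112309295727), np.float64(55.46688206429721))
0.004 30 15 circ mean 57.3 spread [55.6 57.2 59.3]
0.004 34 16 circ mean 57.4 spread [55.4 57.4 59.4]
0.032 21 3 circ mean 57.4 spread [56.1 57.4 58.6]
0.032 30 18 circ mean 57.0 spread [55.  57.  58.9]
0.032 34 10 circ mean -11.3 spread [-114.7   -0.2  135.7]
red 93 65.49759330148883
at [0.577  0.023  0.1845] [158.9   4.5 148.5] q [ -4.  30.  13. 116. -50.  31. 109.] t 14.3 w 0.0853 F [ 0.  -0.1  0.2]
```

```bash
python3 - <<'E'
from h import *
import pickle
a=pickle.load(open("s3.pkl","rb")); s0=pickle.load(open("s0.pkl","rb"));b={k:robot.snapshot(k) for k in("side","top")}
d=lambda x,y,r:np.abs(x["frame"][r[1]:r[3],r[0]:r[2]].astype(int)-y["frame"][r[1]:r[3],r[0]:r[2]]).mean().round(1)
print("guard side, open ref vs now",d(a["side"],b["side"],(375,175,395,240)),"shut ref",d(s0["side"],b["side"],(375,175,395,240)))
for nm,r in(("rod",(280,255,385,285)),("cup",(175,258,222,292)),("beaker top",(288,150,358,225))): print(nm,d(s0["top"],b["top"],r))
print("beaker side",d(s0["side"],b["side"],(325,195,350,212)))
E
```

```text
guard side, open ref vs now 6.3 shut ref 59.8
rod 3.5
cup 21.6
beaker top 2.6
beaker side 37.0
```

```bash
python3 - <<'E'
from h import *
import pickle
s0=pickle.load(open("s0.pkl","rb"));b=robot.snapshot("top")
for s in(s0["top"],b):
    f=s["frame"][250:300,165:235];m=(f.min(2)>110);v,u=np.nonzero(m);print(m.sum(),u.mean()+165,v.mean()+250,f[m].mean(), s["z_map"][275,195])
s=robot.snapshot("side")
for k in(s0["side"],s):
    f=k["frame"][170:205,262:300];m=f.min(2)>110;v,u=np.nonzero(m);print(m.sum(),u.mean(),v.mean())
E
```

```text
931 196.90225563909775 275.9667024704619 213.66451843895453 1.0669188
940 196.29574468085107 278.3063829787234 213.69148936170214 1.0688629
543 13.626151012891345 13.283609576427256
538 12.395910780669144 13.12639405204461
```

```bash
python3 - <<'E'
from h import *
import pickle
L=[pickle.load(open("s0.pkl","rb"))["top"],pickle.load(open("s3.pkl","rb"))["top"],pickle.load(open("s4.pkl","rb"))["top"],robot.snapshot("top")]
for s in L:
    f=s["frame"][250:305,165:235];m=(f.min(2)>110);v,u=np.nonzero(m)
    print(m.sum(),u.mean()+165,v.mean()+250,onz(s,u.mean()+165,v.mean()+250,.04).round(4),cv2.minAreaRect(np.c_[u,v].astype(np.float32)))
print(robot.get_obs()["t"])
E
```

```text
1062 198.06873822975518 279.3549905838041 [0.3437 0.5475 0.04  ] ((34.5, 32.0), (44.0, 69.0), 90.0)
1053 197.65432098765433 281.3732193732194 [0.3389 0.5485 0.04  ] ((34.5, 33.5), (41.0, 69.0), 90.0)
1069 197.50982226379796 281.38634237605237 [0.3388 0.5488 0.04  ] ((34.5, 33.5), (41.0, 69.0), 90.0)
1070 197.5373831775701 281.3523364485981 [0.3389 0.5488 0.04  ] ((34.5, 33.5), (41.0, 69.0), 90.0)
14.55
```

```bash
python3 -c "
from cell import robot
print(robot.job_done())"
```

```text
the job is handed in; nothing more can be done
None
```

The job is handed in: the guard stands open, the ring's white line reads 57.3° against the memo mark's 57.6°, the mark, the heat knob and the beaker measure as found, and only the cup moved, rolling about 5 mm early in the run without the gripper going near it, then lying still.

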